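Press the specimen tilt plate level and bolt it

TASK

The spring-raised specimen plate of the tilt stage has to be locked flat for inspection: press its front edge gently down until it lies level, seated on its rest block, and while it is held down slide the red-knobbed bolt fully home under the lip of the blue keeper. Then let go so that the plate stays level by itself; do not force the plate or bolt hard against the keeper or its rest block, and do not disturb the reactor, jar, liner cup and disc standing around it.

Things in the scene. Friction and masses are not known exactly. Their poses are not given: they have to be found in the camera images.
- stage: fixed tilt stage: dark steel base 250 (x) x 220 (y) x 20 mm high, carrying plate, bolt and keeper. Origin: centre of its underside, on the table. x points from the front edge (bolt, keeper) back to the hinge, y to the keeper side, z up. The hinge pin runs along y at x = +110, z = +40 mm.
- plate: aluminium plate with white specimen field, 222 x 130 x 8 mm, hinged at its back. Origin on the hinge pin, mid thickness; in its frame it spans x = +7 to -215, y = -65 to +65 mm. Axes equal the stage's when level; front edge raised 0.27 to 0.33 rad at the start. A spring pushes it up: about 7 to 11 N down at the knob holds it level; let go unbolted, it swings up.
- knob (a point): centre of the top of the red bolt knob, 14 mm in diameter, 22 mm tall, upright on the bolt. In the plate's frame it is at x = -200, z = +36 mm; its y is the bolt's travel, 0 to 6 mm at the start. The bolt slides only along the plate's y with about 2 N of friction and stays where left; home at a travel of 36 mm, nose against the keeper's wall.
- nose (a point): tip of the bolt, centre of its +y end face, 54 mm in +y from the knob's axis. The bolt is a steel bar 16 mm wide (x) and 10 mm thick lying on the plate (top face at plate z = +14 mm), from 34 mm on the -y side of the knob's axis to the nose. Flat on both sides of the knob: fingertips astride the knob can press down on it.
- corner (a point): point on the base's top face (stage x = -90, y = +80, z = +20 mm) where the blue keeper stands: a 12 mm wall (inner face 10 mm to +y of here) with a lip towards -y (to 11 mm on the -y side), 34 mm wide in x, and a black rubber rest block beside it, under the plate's corner. Keeper and rest block are set together by a screw, up to 3.5 mm higher or lower from stage to stage.
- hinge (a point): middle of the hinge pin, at stage x = +110, y = 0, z = +40 mm. At mean setting the plate meets the rest block when exactly level and the lip's underside is 36 mm, its top 44 mm above the corner point. On the block the bolt clears the lip by 2 mm; higher, it runs against it. The block is stiff: force climbs within a millimetre, and over 20 N on it beyond the spring's force crushes it.
- reactor: bystander: loose steel pressure vessel with bolted lid, 80 mm in diameter, 96 mm tall, upright; origin at the centre of its underside
- jar: bystander: loose amber glass jar with blue cap, 56 mm in diameter, 95 mm tall; origin at the centre of its underside
- liner: bystander: loose white cup (reactor liner), 56 mm in diameter, 65 mm tall; origin at the centre of its underside
- disc: bystander: loose flat steel disc, 60 mm in diameter, 12 mm thick; origin at the centre of its underside

How it is judged:
On the way, in this order (a step that is already met when the one before it is completed fails the run):
1. the plate is pressed down level, the bolt not yet home (angle between plate's own z axis and vertical below 0.04 rad and y of knob in the frame of plate below 0.03 m), for 0.2 s.
2. the bolt is home under the lip and the plate still level (angle between plate's own z axis and vertical below 0.04 rad and y of knob in the frame of plate above 0.031 m), for 0.2 s.
At the end, for the whole second after the job is handed in: the plate lies level (within 0.04 rad) and at rest by itself, with the bolt at least 31 mm along its travel, under the keeper's lip (all of step 2 and angular speed of plate below 0.05 rad/s); the robot touches nothing.
It fails at once if the plate or bolt pressed against the keeper or its rest block with more than 20 N (contact force between plate and stage above 20 N).
It fails at once if the reactor moved by more than 20 mm or tipped (distance of reactor from where it was at the start of the episode above 0.02 m or angle between reactor's own z axis and vertical above 0.3 rad).
It fails at once if the jar moved by more than 20 mm or tipped (distance of jar from where it was at the start of the episode above 0.02 m or angle between jar's own z axis and vertical above 0.3 rad).
It fails at once if the liner moved by more than 20 mm or tipped (distance of liner from where it was at the start of the episode above 0.02 m or angle between liner's own z axis and vertical above 0.3 rad).
It fails at once if the disc moved by more than 20 mm or tipped (distance of disc from where it was at the start of the episode above 0.02 m or angle between disc's own z axis and vertical above 0.3 rad).
It also fails if it takes over 67 s, if anything falls off the work surface, if the arm or the gripper's body presses on something with over 40 N, if the wrist force passes 120 N, or if a joint passes its speed limit or range.

ROBOT

A 7-joint arm with a two-finger parallel gripper is mounted at the origin on the work surface. World frame = base frame: x ahead of the robot, y to its left, z up, the work surface at z = 0. Lengths are in m, angles in rad, forces in N, time in s.
With the tool pointing down it reaches from about 0.4 to 0.85 m from the base axis. Payload 10.4 kg.
Tool frame: the origin (TCP) lies at the very end of the fingers, on their centre line; the grasp point (between the pads) lies 19 mm behind it; z points along the fingers, y is the direction in which the jaws open and shut (so a half turn about z gives the same grasp; the last joint's range is limited). The gripper opens to 87 mm and grips with 3 to 60 N. Pads are 19 mm wide; open, the fingers measure 117 mm over their backs; the gripper's body (75 mm by 190 mm) begins 51 mm behind the grasp point.
Start: joints at [-1.292, 0.332, -0.065, 1.46, 0.022, 1.35, -0.088], TCP at [0.186, 0.597, 0.223] pointing down, gripper open.
Joint ranges: [-2.6, 2.6], [-0.5, 2.12], [-1.47, 1.34], [0.16, 2.42], [-1.27, 4.41], [0.06, 2.06], [-2.6, 2.6]. Speed limits (rad/s): [2.22, 2.22, 2.79, 2.79, 3.14, 3.14, 3.14].

INTERFACE

Orientations are given as a unit quaternion [x, y, z, w].
In Python, from bench import r, eyes, job gives the robot as it stands. The module is installed in compiled form; this text tells all that it offers.
- The arm moves only by the tool play_rows, never from a script. Its argument "motion" is a list of rows, each a list of 7 numbers: the shift along the tool's x, y, z as a fraction of full scale, then the turn, a rotation vector about the tool's x, y, z as a fraction of full scale, then the opening in per cent of the stroke, from 0 (shut) to 100 (fully open). A call has 1 to 5 rows; each row is the pose to reach, as a shift and turn from the pose commanded when the call began, along the tool's axes at that moment; what a row does not reach only later rows make up. Full scale, the value 1, is 0.2 m for a shift and 90 degrees for a turn. A row lasts 1/8 s, in which the tool goes at most 62.5 mm and 10.7 degrees, less where a joint would pass 70% of its speed; a pose out of reach is approached as far as the arm can. A call with a number of a shift or a turn outside -1 to 1 is refused whole. A call with a gripper value outside its range is refused whole. The fingers move at their own pace and stop on an object; "squeeze" is the grip in N (left out, the last holds). Time passes only in rows, so rows that repeat a pose let the fingers close. It gives the time, the measured TCP pose, the force and the opening at its end, in the units of the state.
- r.read_state(): the state, without advancing time (a new reading comes with each control period).
- eyes.camera(name): name is "scene" or "top" or "wrist"; returns a dict with "image" (420x560x3 uint8, red, green, blue), "mtx" (3x3 intrinsics, pixels), "R" (3x3) and "t" (3): a world point X has camera coordinates R X + t. Camera axes: x right, y down, z forward; pixel columns grow to the right and rows downward; lengths in m; the calibration is good to about 2 mm. A picture is of the moment at which its call begins. There is no depth.
- job.close_job(): hands the job in, once; it reports no verdict.
Trained networks look in a picture, given as the dict that the camera call returned (one of the last four; its "shot" number tells which), for a name from the list of things; names that differ only in an ending like _2 or _b are one class to them, and where a whole thing is asked for, a point or a joint stands for the part that bears it (a point fixed in the world has none). Each returns a list of dicts, best first, with "p" (0 to 1); they miss things now and then, are a little off and sometimes report something else, mostly with a low value. They report only what shows in the picture. A call takes as long as a camera call.
- eyes.regions_of(picture, label): "region" (420x560 bool, what is visible of it) and "xy" ([column, row] in pixels, amid what is visible of it).
- eyes.landmark_of(picture, label): "xy" ([column, row] in pixels: a listed point, or the origin of a listed thing).
The state is a dict: "time": time; "joint_positions": joint angles; "joint_vel": joint speeds; "joint_torque": joint torques, N m; "ee_pos": TCP position; "eef_rot": TCP orientation; "ft_force": force on the tool from outside, world axes, zero at the start; "torque": the same for the moment, N m; "width": finger opening in m.
Only numpy, scipy, OpenCV 4.12 (cv2) and the standard library are available. Lean on these libraries where they do the work, as an engineer would, in place of code of your own. Each camera call takes 0.05 s, during which the arm holds its last target. There are 200 camera calls.

## Working session

There is one attempt and no reset: what is moved stays moved. The work goes in short steps, Python scripts to look and compute and a tool call to move; the robot and the scene stay as the last step left them, time stands still between calls to the robot, and variables do not carry over. Pictures are saved under pics/ and viewed, about 8 in all and at most 12, crops included, and the job is handed in when it is done.

Besides the shell and the picture viewer there is one more tool, called after ">>>" as name([rows], argument=value, ...), one row to a line, values as JSON. play_rows: Moves the arm, as the interface text tells. Shift numbers are shares of 0.2 m and turn numbers shares of 90 degrees, none past 1 either way. Its arguments: {"type":"object","properties":{"motion":{"type":"array","items":{"type":"array","items":{"type":"number"}}},"squeeze":{"type":"number"}},"required":["motion"]}

```bash
mkdir -p pics; cat > h.py <<'E'
import numpy as np, cv2
from bench import r, eyes, job
from scipy.spatial.transform import Rotation as R
from scipy.optimize import least_squares
def save(p,n): cv2.imwrite('pics/'+n,p['image'][:,:,::-1])
def proj(p,X):
    c=p['R']@np.asarray(X,float).T+np.asarray(p['t']).reshape(3,-1)[:, :1] if np.ndim(X)>1 else p['R']@np.asarray(X)+np.ravel(p['t'])
    q=p['mtx']@c; return (q[:2]/q[2]).T
def tri(obs):
    f=lambda X: np.concatenate([proj(p,X)-xy for p,xy in obs])
    s=least_squares(f,[0.5,0.1,0.05]); return s.x, np.abs(s.fun).max()
E
python3 - <<'E'
from h import *
s=r.read_state(); print({k:np.round(v,3) for k,v in s.items()})
P={n:eyes.camera(n) for n in ('scene','top','wrist')}
for n,p in P.items():
    save(p,n+'0.png'); print(n,np.round(-p['R'].T@np.ravel(p['t']),3))
for l in ['knob','nose','corner','hinge','stage','plate','reactor','jar','liner','disc']:
    D={}
    for n,p in P.items():
        d=eyes.landmark_of(p,l)
        if d: D[n]=(np.round(d[0]['xy']),round(d[0]['p'],2)); 
    o=[(P[n],np.array(d[0],float)) for n,d in D.items() if d[1]>.3]
    print(l,D,*( [np.round(a,4) for a in tri(o)] if len(o)>1 else []))
im=np.hstack([P['scene']['image'],P['top']['image']])
cv2.imwrite('pics/both0.png',cv2.resize(im,(800,300))[:,:,::-1])
E
```

```text
{'time': np.float64(0.0), 'joint_positions': array([-1.292,  0.333, -0.065,  1.461,  0.022,  1.35 , -0.088]), 'joint_vel': array([-0.   ,  0.001,  0.001,  0.001, -0.001, -0.001,  0.002]), 'joint_torque': array([ 1.0000e-03, -6.2326e+01,  2.5000e-02, -3.8989e+01, -6.1000e-02,
        4.0000e-02,  0.0000e+00]), 'ee_pos': array([0.186, 0.596, 0.222]), 'eef_rot': array([ 0.15 ,  0.989, -0.001, -0.   ]), 'ft_force': array([ 0.419,  0.284, -0.144]), 'torque': array([-0.022, -0.028, -0.037]), 'width': np.float64(0.087)}
scene [ 1.108 -0.14   0.823]
top [0.544 0.065 0.923]
wrist [0.122 0.617 0.384]
knob {'scene': (array([242., 165.]), 0.75), 'top': (array([296., 247.]), 0.77)} [ 0.5193 -0.0034  0.1274] 1.9461
nose {'scene': (array([261., 158.]), 0.63), 'top': (array([276., 261.]), 0.54)} [0.4885 0.0404 0.0978] 0.1892
corner {'scene': (array([266., 177.]), 0.82), 'top': (array([270., 269.]), 0.96)} [0.4638 0.0541 0.0041] 0.8755
hinge {'scene': (array([310., 251.]), 0.61), 'top': (array([268., 176.]), 0.82)} [0.6848 0.0666 0.0298] 1.4157
stage {'top': (array([283., 222.]), 0.6)}
plate {'scene': (array([309., 245.]), 0.66), 'top': (array([268., 177.]), 0.56)} [0.68   0.0662 0.0446] 1.2555
reactor {'scene': (array([348., 189.]), 0.6), 'top': (array([202., 232.]), 0.89)} [ 0.5466  0.2185 -0.012 ] 0.6287
jar {'scene': (array([305., 248.]), 0.64), 'top': (array([367., 207.]), 0.7)} [ 0.6605 -0.0308  0.0632] 58.0278
liner {'scene': (array([209., 313.]), 0.93), 'top': (array([352., 165.]), 0.91)} [ 0.7237 -0.1447 -0.0068] 0.0809
disc {'scene': (array([316., 159.]), 0.59), 'top': (array([214., 271.]), 0.56)} [0.4538 0.1822 0.0025] 1.4024
```

View pics/both0.png

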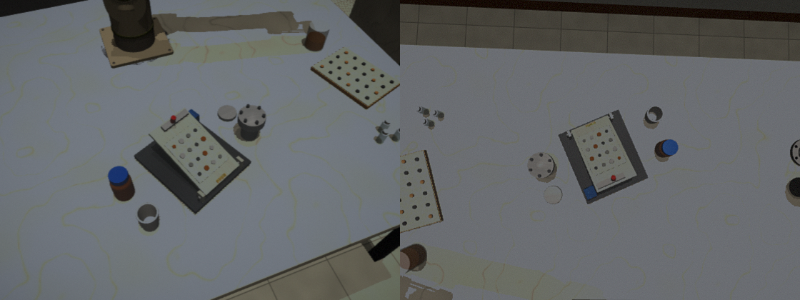

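View pics/top0.png

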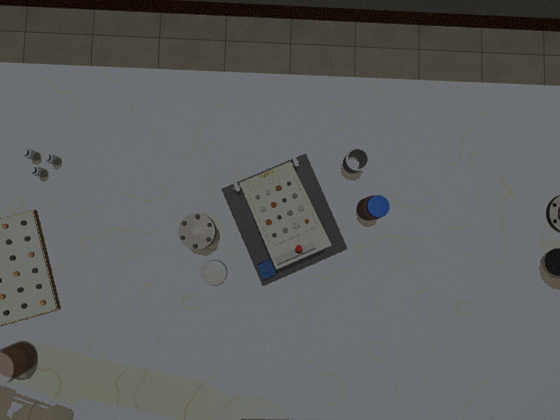

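The pictures show the stage at about (283,222) in the top view, yawed about +22°. The blue keeper is at (266,269) and the red knob at (298,249). The reactor (197,232), disc (214,272), jar (373,208) and liner (355,160) stand clear on either side. Next I fit the stage pose.

```bash
cat >> h.py <<'E'
def pts(q):
    x,y,yaw,a,tr=q
    ca,sa=np.cos(a),np.sin(a)
    pl=lambda p: np.array([.110+p[0]*ca+p[2]*sa, p[1], .040-p[0]*sa+p[2]*ca])
    S=dict(knob=pl((-.2,tr,.036)),nose=pl((-.2,tr+.054,.009)),corner=np.array([-.09,.08,.02]),hinge=np.array([.11,0,.04]),stage=np.zeros(3),plate=np.array([.11,0,.04]))
    for i,(u,v) in enumerate([(-1,-1),(-1,1),(1,1),(1,-1)]): S['c%d'%i]=np.array([.125*u,.11*v,.02])
    M=R.from_euler('z',yaw).as_matrix()
    return {k:M@v+[x,y,0] for k,v in S.items()}
def fit(obs,q0,tiltfree=True):  # obs: (pic,name,xy,weight)
    def f(q):
        W=pts(q); return np.concatenate([(proj(p,W[n])-xy)*w for p,n,xy,w in obs])
    return least_squares(f,q0,loss='soft_l1',f_scale=1.5)
def towards(target,yaw_stage,s=None):
    """tool-axis shift (fractions) and z turn to bring TCP to target, pointing straight down, jaws along stage y"""
    s=s or r.read_state(); M=R.from_quat(s['eef_rot'])
    d=M.inv().apply(np.asarray(target)-s['ee_pos'])/.2
    best=None
    for k in (0,np.pi):
        T=R.from_euler('z',yaw_stage+k)*R.from_matrix(np.diag([1,-1,-1.]))
        rv=(M.inv()*T).as_rotvec()
        if best is None or np.linalg.norm(rv)<np.linalg.norm(best): best=rv
    return np.round(d,4),np.round(best/(np.pi/2),4)
E
python3 - <<'E'
from h import *
P={n:eyes.camera(n) for n in ('scene','top')}
obs=[]
for n,p in P.items():
    for l in ['knob','nose','corner','hinge','plate']:
        d=eyes.landmark_of(p,l)
        if d and d[0]['p']>.4: obs.append((p,l,np.array(d[0]['xy'],float),1))
for i,xy in enumerate([(346,248),(263,285),(223,190),(306,154)]): obs.append((P['top'],'c%d'%i,np.array(xy),.7))
s=fit(obs,[.57,.02,.38,.3,.003]); print(np.round(s.x,4))
W=pts(s.x)
for p,n,xy,w in obs: print(n,np.round(proj(p,W[n])-xy,1))
print({k:np.round(v,3) for k,v in W.items()})
np.save('q.npy',s.x)
k=W['knob']; print(towards([k[0],k[1],.222],s.x[2]), r.read_state()['joint_positions'])
E
```

```text
[0.5855 0.0219 0.4217 0.2665 0.0035]
knob [0.4 0.3]
nose [ 0.7 -0.3]
corner [-0.8 -3.4]
hinge [-1.8 -0.5]
plate [1.9 1.6]
knob [1.3 0.7]
nose [-0.1 -0.6]
corner [ 1.3 92.5]
hinge [-1.4  0.1]
plate [ 0.4 -1.9]
c0 [1.  0.8]
c1 [-1.5  0.2]
c2 [-1.7 -2.7]
c3 [ 0.3 -1.2]
{'knob': array([ 0.517, -0.005,  0.127]), 'nose': array([0.488, 0.041, 0.101]), 'corner': array([0.471, 0.058, 0.02 ]), 'hinge': array([0.686, 0.067, 0.04 ]), 'stage': array([0.585, 0.022, 0.   ]), 'plate': array([0.686, 0.067, 0.04 ]), 'c0': array([ 0.516, -0.13 ,  0.02 ]), 'c1': array([0.426, 0.071, 0.02 ]), 'c2': array([0.654, 0.173, 0.02 ]), 'c3': array([ 0.745, -0.027,  0.02 ])}
(array([-2.4758, -2.3805,  0.0026]), array([ 0.    ,  0.    , -0.4606])) [-1.29160585  0.33222357 -0.06464692  1.46012411  0.02160295  1.34987335
 -0.08853026]
```

>>> play_rows([
  [-0.82,-0.79,0,0,0,0,100],
  [-0.82,-0.79,0,0,0,0,100],
  [-0.82,-0.79,0,0,0,0,100],
  [-0.82,-0.79,0,0,0,0,100],
  [-0.82,-0.79,0,0,0,0,100],
])

```text
time: 2.88
ee_pos: [0.2975, 0.3947, 0.2231]
eef_rot: [0.153, 0.988, 0.0, 0.0]
ft_force: [-0.1, 1.1, 0.3]
width: 0.0872
```

>>> play_rows([
  [-0.82,-0.79,0,0,0,0,40],
  [-0.82,-0.79,0,0,0,0,40],
  [-0.82,-0.79,0,0,0,0,40],
  [-0.82,-0.79,0,0,0,0,40],
  [-0.82,-0.79,0,0,0,0,40],
])

```text
time: 3.5
ee_pos: [0.4062, 0.1959, 0.2228]
eef_rot: [0.152, 0.988, 0.0, 0.0]
ft_force: [0.3, 1.0, -0.5]
width: 0.045
```

>>> play_rows([
  [-0.82,-0.79,0,0,0,-0.12,40],
  [-0.82,-0.79,0,0,0,-0.23,40],
  [-0.82,-0.79,0,0,0,-0.34,40],
  [-0.82,-0.79,0,0,0,-0.46,40],
  [-0.82,-0.79,0,0,0,-0.46,40],
])

```text
time: 4.12
ee_pos: [0.5158, -0.0027, 0.2225]
eef_rot: [-0.211, 0.978, -0.0, 0.0]
ft_force: [-0.8, 0.1, -0.2]
width: 0.0354
```

```bash
python3 - <<'E'
from h import *
q=np.load('q.npy')
P={n:eyes.camera(n) for n in ('wrist','scene','top')}
save(P['wrist'],'w1.png')
s=r.read_state(); print(s['time'],np.round(s['ee_pos'],4),s['width'],np.round(s['ft_force'],2),np.round(s['joint_positions'],2))
obs=[];W=pts(q)
for n,p in P.items():
    for l in ['knob','nose','corner','hinge','plate']:
        for d in eyes.landmark_of(p,l)[:1]:
            xy=np.array(d['xy'],float);e=proj(p,W[l])-xy
            print(n,l,np.round(xy),round(d['p'],2),np.round(e))
            if d['p']>.4 and np.abs(e).max()<(40 if n=='wrist' else 6): obs.append((p,l,xy,.5 if n=='wrist' else 1))
s=fit(obs,q); print(np.round(s.x,4)); W=pts(s.x)
for p,n,xy,w in obs: print(n,np.round(proj(p,W[n])-xy,1))
print(W['knob'],W['corner'])
np.save('q2.npy',s.x)
E
```

```text
4.275 [ 0.5149 -0.0009  0.2223] 0.03474756962187603 [-0.13  0.98  0.25] [-0.61  0.08  0.55  1.77 -0.04  1.3   1.95]
wrist knob [276. 214.] 0.73 [ 3. -6.]
wrist nose [339. 198.] 0.62 [-1. -4.]
wrist corner [344. 173.] 0.87 [ 2. -2.]
scene knob [242. 164.] 0.6 [1. 1.]
scene nose [260. 157.] 0.87 [ 2. -0.]
scene corner [268. 176.] 0.98 [ 0. -2.]
scene hinge [314. 249.] 0.63 [-5. -1.]
scene plate [305. 249.] 0.58 [ 4. -1.]
top knob [270. 266.] 0.5 [ 28. -17.]
top nose [202. 231.] 0.61 [74. 30.]
top corner [272. 266.] 0.83 [-4.  0.]
top hinge [268. 177.] 0.69 [-2. -2.]
[0.5864 0.019  0.4222 0.3    0.0037]
knob [-0.6 -0.7]
nose [-2.8 -0.8]
corner [-0.7 -2.1]
knob [0.5 0.1]
nose [ 1.1 -1.2]
corner [-1. -1.]
hinge [-5.8  0.1]
plate [2.8 0.2]
corner [-2.6 -0.4]
hinge [-0.4 -2.9]
[ 0.52063547 -0.00648257  0.13349195] [0.47153106 0.05507874 0.02      ]
```

View pics/w1.png

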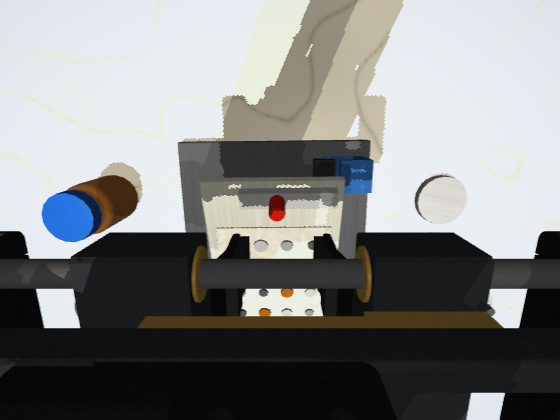

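The wrist view has the knob at (277,208) and the keeper at (355,175), which agrees with the fit. The jaws lie along the bolt. Next come the waypoints down to the bolt and along the plate's arc.

```bash
cat >> h.py <<'E'
def stage_of(X,q): return R.from_euler('z',-q[2]).apply(np.asarray(X)-[q[0],q[1],0])
def report(q):
    s=r.read_state(); e=stage_of(s['ee_pos'],q); f=R.from_euler('z',-q[2]).apply(s['ft_force'])
    print('t',round(s['time'],2),'tcp stage mm',np.round(e*1e3,1),'F stage',np.round(f,1),'w mm',round(s['width']*1e3,1),'turn',towards(s['ee_pos'],q[2],s)[1]); return e
E
python3 - <<'E'
from h import *
q=np.load('q2.npy'); e=report(q)
for a in (.33,.3,.25,.2,.15,.1,.05,.02,0,-.015):
    x=.11-.2*np.cos(a)+.014*np.sin(a); z=.04+.2*np.sin(a)+.014*np.cos(a)
    print(a,'stage x,z mm',round(x*1e3,1),round(z*1e3,1),'tool frac from now', np.round([-(x-e[0])/.2,(q[4]-e[1])/.2,-(z-e[2])/.2],3))
E
```

```text
t 5.03 tcp stage mm [-74.1  10.2 222.5] F stage [ 1.4  0.4 -0.2] w mm 35.4 turn [ 0.0001  0.     -0.0009]
0.33 stage x,z mm -74.7 118.1 tool frac from now [ 0.003 -0.033  0.522]
0.3 stage x,z mm -76.9 112.5 tool frac from now [ 0.014 -0.033  0.55 ]
0.25 stage x,z mm -80.3 103.0 tool frac from now [ 0.031 -0.033  0.597]
0.2 stage x,z mm -83.2 93.5 tool frac from now [ 0.046 -0.033  0.645]
0.15 stage x,z mm -85.7 83.7 tool frac from now [ 0.058 -0.033  0.694]
0.1 stage x,z mm -87.6 73.9 tool frac from now [ 0.068 -0.033  0.743]
0.05 stage x,z mm -89.1 64.0 tool frac from now [ 0.075 -0.033  0.793]
0.02 stage x,z mm -89.7 58.0 tool frac from now [ 0.078 -0.033  0.823]
0 stage x,z mm -90.0 54.0 tool frac from now [ 0.079 -0.033  0.843]
-0.015 stage x,z mm -90.2 51.0 tool frac from now [ 0.08  -0.033  0.858]
```

>>> play_rows([
  [0.01,-0.033,0.15,0,0,0,40],
  [0.01,-0.033,0.35,0,0,0,40],
  [0.01,-0.033,0.47,0,0,0,40],
  [0.01,-0.033,0.47,0,0,0,40],
])

```text
time: 5.52
ee_pos: [0.5144, -0.0091, 0.1272]
eef_rot: [-0.209, 0.978, -0.0, -0.002]
ft_force: [0.1, -1.2, -0.1]
width: 0.0351
```

```bash
python3 - <<'E'
from h import *
q=np.load('q2.npy'); e=report(q)
P={n:eyes.camera(n) for n in ('wrist','scene')}
tcp=r.read_state()['ee_pos']
for n,p in P.items():
    print(n,'tcp px',proj(p,tcp))
    for l in ('knob','nose'):
        for d in eyes.landmark_of(p,l)[:1]: print(l,d['xy'],d['p'],proj(p,pts(q)[l]))
a=P['wrist']['image'][100:380,80:480]; c=proj(P['scene'],tcp).astype(int)
b=P['scene']['image'][c[1]-52:c[1]+53,c[0]-75:c[0]+75]
im=np.hstack([a,cv2.resize(b,(400,280),interpolation=cv2.INTER_CUBIC)])
cv2.imwrite('pics/v2.png',im[:,:,::-1])
E
```

```text
t 5.53 tcp stage mm [-77.2   3.9 127.2] F stage [-0.4 -1.2 -0.1] w mm 35.1 turn [ 0.0003 -0.002  -0.0011]
wrist tcp px [281.4406322  255.86978801]
knob [280.4, 269.8] 0.88 [282.13274909 268.05293507]
nose [370.3, 241.8] 0.76 [370.84418706 237.38186733]
scene tcp px [240.46643042 163.88509076]
knob [243.2, 162.2] 0.57 [242.30321353 163.86635462]
nose [263.0, 156.8] 0.79 [260.98750007 155.73387542]
```

View pics/v2.png

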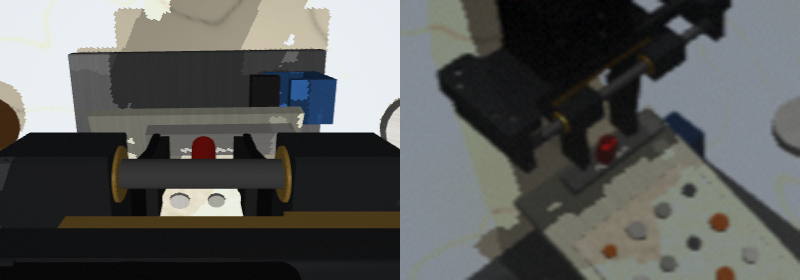

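The knob sits centred between the open fingers: red at (203,148) in the left half, astride it at (606,148) in the right. I'll narrow the jaws a little and go down to contact.

>>> play_rows([
  [0,0,0.02,0,0,0,29],
  [0,0,0.04,0,0,0,29],
  [0,0,0.06,0,0,0,29],
  [0,0,0.07,0,0,0,29],
  [0,0,0.07,0,0,0,29],
])

```text
time: 6.45
ee_pos: [0.5154, -0.009, 0.1144]
eef_rot: [-0.209, 0.978, 0.0, -0.0]
ft_force: [1.2, 0.7, -0.4]
width: 0.0251
```

>>> play_rows([
  [0.01,0,0.03,0,0,0,29],
  [0.02,0,0.06,0,0,0,29],
  [0.02,0,0.06,0,0,0,29],
])

```text
time: 6.82
ee_pos: [0.5117, -0.0106, 0.1021]
eef_rot: [-0.209, 0.978, -0.0, -0.0]
ft_force: [0.7, -0.9, 1.1]
width: 0.0253
```

```bash
python3 - <<'E'
from h import *
q=np.load('q2.npy'); e=report(q)
E
```

```text
t 6.83 tcp stage mm [-80.3   3.6 102.1] F stage [ 0.3 -1.1  1.1] w mm 25.3 turn [-0.     -0.0001 -0.0009]
```

>>> play_rows([
  [0.007,0,0.025,0,0,0,29],
  [0.014,0,0.05,0,0,0,29],
  [0.014,0,0.05,0,0,0,29],
])

```text
time: 7.2
ee_pos: [0.5092, -0.0117, 0.0922]
eef_rot: [-0.209, 0.978, -0.0, -0.0]
ft_force: [0.8, -0.3, 2.6]
width: 0.0253
```

```bash
python3 - <<'E'
from h import *
q=np.load('q2.npy'); e=report(q)
P={n:eyes.camera(n) for n in ('wrist','scene')}
tcp=r.read_state()['ee_pos']
for n,p in P.items():
    for l in ('knob','nose'):
        for d in eyes.landmark_of(p,l)[:1]:
            print(n,l,np.round(d['xy'],1),d['p'],[(a,np.round(proj(p,pts([*q[:3],a,q[4]])[l]),1)) for a in (.3,.25,.2)])
a=P['wrist']['image'][100:380,80:480]; c=proj(P['scene'],tcp).astype(int)
b=P['scene']['image'][c[1]-52:c[1]+53,c[0]-75:c[0]+75]
im=np.hstack([a,cv2.resize(b,(400,280),interpolation=cv2.INTER_CUBIC)])
cv2.imwrite('pics/v3.png',im[:,:,::-1])
E
```

```text
t 7.2 tcp stage mm [-83.    3.6  92.2] F stage [ 0.6 -0.6  2.6] w mm 25.3 turn [-0.     -0.0001 -0.0009]
scene knob [239.4 168.2] 0.6 [(0.3, array([242.3, 163.9])), (0.25, array([241.1, 165.8])), (0.2, array([240.1, 167.8]))]
scene nose [259.8 162.4] 0.59 [(0.3, array([261. , 155.7])), (0.25, array([260.1, 158.1])), (0.2, array([259.4, 160.6]))]
```

The plate is following (about 0.2 rad, 2.6 N). I carry on along the arc.

>>> play_rows([
  [0.006,0,0.025,0,0,0,29],
  [0.012,0,0.05,0,0,0,29],
  [0.017,0,0.075,0,0,0,29],
  [0.022,0,0.1,0,0,0,29],
  [0.022,0,0.1,0,0,0,29],
])

```text
time: 8.12
ee_pos: [0.5056, -0.0135, 0.0726]
eef_rot: [-0.209, 0.978, -0.0, 0.0]
ft_force: [-0.9, -1.1, 4.5]
width: 0.0254
```

>>> play_rows([
  [0.004,0,0.02,0,0,0,29],
  [0.006,0,0.04,0,0,0,29],
  [0.006,0,0.04,0,0,0,29],
])

```text
time: 8.5
ee_pos: [0.5046, -0.014, 0.0648]
eef_rot: [-0.209, 0.978, 0.0, 0.0]
ft_force: [-0.8, -1.0, 7.4]
width: 0.0251
```

```bash
python3 - <<'E'
from h import *
q=np.load('q2.npy'); e=report(q)
E
```

```text
t 8.5 tcp stage mm [-88.2   3.5  64.8] F stage [-1.1 -0.6  7.4] w mm 25.1 turn [-0.0001  0.0005 -0.0009]
```

>>> play_rows([
  [0.002,0,0.01,0,0,0,29],
  [0.003,0,0.02,0,0,0,29],
  [0.004,0,0.03,0,0,0,29],
  [0.004,0,0.03,0,0,0,29],
])

```text
time: 9.0
ee_pos: [0.504, -0.0142, 0.059]
eef_rot: [-0.209, 0.978, 0.0, 0.001]
ft_force: [-0.5, -0.1, 6.4]
width: 0.0252
```

>>> play_rows([
  [0.001,0,0.005,0,0,0,29],
  [0.001,0,0.005,0,0,0,29],
])

```text
time: 9.25
ee_pos: [0.5039, -0.0143, 0.0581]
eef_rot: [-0.209, 0.978, 0.0, 0.001]
ft_force: [-1.6, -0.1, 8.0]
width: 0.0253
```

```bash
python3 - <<'E'
from h import *
q=np.load('q2.npy')
for i in range(3):
    P={'scene':eyes.camera('scene')}; report(q)
p=P['scene']; tcp=r.read_state()['ee_pos']
for l in ('knob','nose'):
    for d in eyes.landmark_of(p,l)[:1]:
        print(l,np.round(d['xy'],1),d['p'],[(a,np.round(proj(p,pts([*q[:3],a,q[4]])[l]),1)) for a in (.05,.02,0)])
E
```

```text
t 9.3 tcp stage mm [-88.8   3.5  58.1] F stage [0.3 0.3 7.9] w mm 24.8 turn [-0.0001  0.0009 -0.0009]
t 9.35 tcp stage mm [-88.8   3.4  58.1] F stage [-1.1  0.1  7.1] w mm 25.5 turn [-0.0001  0.0009 -0.0009]
t 9.4 tcp stage mm [-88.9   3.5  58.1] F stage [-0.7 -0.1  7.9] w mm 25.3 turn [-0.0001  0.0009 -0.0009]
knob [239.1 177.7] 0.54 [(0.05, array([238.1, 174.9])), (0.02, array([237.9, 176.5])), (0, array([237.8, 177.5]))]
nose [259.2 174.4] 0.66 [(0.05, array([258.3, 168.7])), (0.02, array([258.3, 170.5])), (0, array([258.3, 171.7]))]
```

>>> play_rows([
  [0,0,0.005,0,0,0,29],
  [0,0,0.005,0,0,0,29],
])

```text
time: 9.75
ee_pos: [0.5039, -0.0143, 0.0571]
eef_rot: [-0.209, 0.978, 0.0, 0.001]
ft_force: [-1.4, -0.8, 8.0]
width: 0.0254
```

>>> play_rows([
  [0,0,0.004,0,0,0,29],
  [0,0,0.004,0,0,0,29],
])

```text
time: 10.0
ee_pos: [0.5038, -0.0143, 0.0563]
eef_rot: [-0.209, 0.978, 0.0, 0.001]
ft_force: [-1.4, -0.6, 8.8]
width: 0.0255
```

>>> play_rows([
  [0,0,0.003,0,0,0,29],
  [0,0,0.003,0,0,0,29],
])

```text
time: 10.25
ee_pos: [0.5038, -0.0143, 0.0557]
eef_rot: [-0.209, 0.978, 0.0, 0.001]
ft_force: [-2.2, -1.0, 9.1]
width: 0.0252
```

>>> play_rows([
  [0,0,0.003,0,0,0,29],
  [0,0,0.003,0,0,0,29],
])

```text
time: 10.5
ee_pos: [0.5037, -0.0144, 0.0551]
eef_rot: [-0.209, 0.978, 0.0, 0.0]
ft_force: [-1.6, -2.1, 9.2]
width: 0.0252
```

>>> play_rows([
  [0,0,0.003,0,0,0,29],
  [0,0,0.003,0,0,0,29],
])

```text
time: 10.75
ee_pos: [0.5037, -0.0144, 0.0545]
eef_rot: [-0.209, 0.978, 0.0, 0.0]
ft_force: [-2.4, -1.4, 8.4]
width: 0.0252
```

>>> play_rows([
  [0,0,0.003,0,0,0,29],
  [0,0,0.003,0,0,0,29],
])

```text
time: 11.0
ee_pos: [0.5036, -0.0144, 0.0539]
eef_rot: [-0.209, 0.978, 0.0, 0.0]
ft_force: [-3.2, -0.6, 9.6]
width: 0.025
```

>>> play_rows([
  [0,0,0.003,0,0,0,29],
  [0,0,0.003,0,0,0,29],
])

```text
time: 11.25
ee_pos: [0.5036, -0.0144, 0.0533]
eef_rot: [-0.209, 0.978, 0.0, 0.0]
ft_force: [-2.2, -0.6, 10.2]
width: 0.0251
```

>>> play_rows([
  [0,0,0.003,0,0,0,29],
  [0,0,0.003,0,0,0,29],
])

```text
time: 11.5
ee_pos: [0.5036, -0.0144, 0.053]
eef_rot: [-0.209, 0.978, 0.0, 0.0]
ft_force: [-4.9, -0.8, 14.4]
width: 0.0254
```

>>> play_rows([
  [0,0,0.003,0,0,0,29],
  [0,0,0.003,0,0,0,29],
])

```text
time: 11.75
ee_pos: [0.5037, -0.0145, 0.0529]
eef_rot: [-0.209, 0.978, 0.0, 0.0]
ft_force: [-7.4, -2.0, 21.7]
width: 0.0256
```

Seated: the force climbs steeply from z ≈ 53.1 mm. I'll back off about 0.4 mm, then start sliding.

>>> play_rows([
  [0.002,0,-0.002,0,0,0,29],
  [0.002,0,-0.002,0,0,0,29],
])

```text
time: 12.0
ee_pos: [0.5037, -0.0145, 0.053]
eef_rot: [-0.209, 0.978, 0.0, 0.001]
ft_force: [-3.8, -2.3, 14.3]
width: 0.025
```

>>> play_rows([
  [0,0.015,0,0,0,0,29],
  [0,0.03,0,0,0,0,29],
  [0,0.04,0,0,0,0,29],
  [0,0.04,0,0,0,0,29],
])

```text
time: 12.5
ee_pos: [0.5005, -0.0076, 0.0531]
eef_rot: [-0.209, 0.978, -0.0, 0.001]
ft_force: [-3.4, -2.5, 15.6]
width: 0.0253
```

```bash
cat > look.py <<'E'
from h import *
import sys
q=np.load('q2.npy'); report(q)
P={n:eyes.camera(n) for n in ('wrist','scene')}; report(q)
for n,p in P.items():
    for l in ('knob','nose','corner'):
        for d in eyes.landmark_of(p,l)[:1]:
            xy=np.array(d['xy']); f=lambda t: proj(p,pts([*q[:3],-.005,t[0]])[l])-xy
            if l=='corner': print(n,l,np.round(f([0]),1)); continue
            s=least_squares(f,[.02]); print(n,l,np.round(xy,1),round(d['p'],2),'travel mm',np.round(s.x*1e3,1),np.round(s.fun,1))
tcp=r.read_state()['ee_pos']
a=P['wrist']['image'][100:380,80:480]; c=proj(P['scene'],tcp).astype(int)
b=P['scene']['image'][c[1]-52:c[1]+53,c[0]-75:c[0]+75]
im=np.hstack([a,cv2.resize(b,(400,280),interpolation=cv2.INTER_CUBIC)])
cv2.imwrite('pics/'+sys.argv[1],im[:,:,::-1])
E
python3 look.py v4.png
```

```text
t 12.5 tcp stage mm [-89.3  11.   53.1] F stage [-4.1 -0.9 15.6] w mm 25.3 turn [-0.0003  0.001  -0.0011]
t 12.6 tcp stage mm [-89.3  11.   53. ] F stage [-4.5 -0.3 15.4] w mm 24.9 turn [-0.0003  0.001  -0.0012]
wrist knob [283.  270.9] 0.68 travel mm [11.2] [-0.  -3.2]
wrist corner [-1.2  0.8]
scene knob [239.4 174.5] 0.59 travel mm [10.7] [1.  1.4]
scene nose [262.  168.4] 0.73 travel mm [15.4] [0.4 0.6]
scene corner [ 1.2 -1.4]
```

View pics/v4.png

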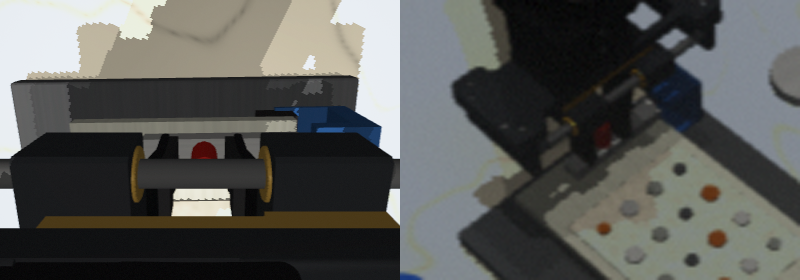

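The plate lies flat and the bolt rides along with the fingers. The knob is still centred between them (204,150), at about 11 mm of travel. I keep sliding.

>>> play_rows([
  [0,0.015,0,0,0,0,29],
  [0,0.03,0,0,0,0,29],
  [0,0.04,0,0,0,0,29],
  [0,0.04,0,0,0,0,29],
])

```text
time: 13.4
ee_pos: [0.4971, -0.0003, 0.053]
eef_rot: [-0.209, 0.978, -0.0, 0.001]
ft_force: [-3.9, -3.1, 16.2]
width: 0.0252
```

>>> play_rows([
  [0,0.01,0,0,0,0,29],
  [0,0.02,0,0,0,0,29],
  [0,0.03,0,0,0,0,29],
  [0,0.03,0,0,0,0,29],
])

```text
time: 13.9
ee_pos: [0.4946, 0.0051, 0.053]
eef_rot: [-0.209, 0.978, -0.0, 0.001]
ft_force: [-4.6, -3.0, 15.6]
width: 0.0257
```

```bash
python3 look.py v5.png
```

```text
t 13.9 tcp stage mm [-89.5  25.   53. ] F stage [-5.4 -0.9 15.6] w mm 25.7 turn [-0.0002  0.0007 -0.0012]
t 14.0 tcp stage mm [-89.5  25.   53. ] F stage [-5.1 -1.3 16.5] w mm 25.7 turn [-0.0002  0.0007 -0.0012]
wrist knob [284.3 271.8] 0.74 travel mm [25.8] [-0.  -3.8]
wrist corner [-2.4 -2.7]
scene knob [245.1 171.2] 0.63 travel mm [24.9] [0.6 0.9]
scene nose [269.8 166.6] 0.5 travel mm [32.5] [-1.5 -2. ]
scene corner [-1.  -2.9]
```

>>> play_rows([
  [0,0.01,0,0,0,0,29],
  [0,0.02,0,0,0,0,29],
  [0,0.025,0,0,0,0,29],
  [0,0.025,0,0,0,0,29],
])

```text
time: 14.8
ee_pos: [0.4925, 0.0095, 0.053]
eef_rot: [-0.209, 0.978, -0.0, 0.001]
ft_force: [-4.6, -3.9, 16.5]
width: 0.0256
```

>>> play_rows([
  [0,0.005,0,0,0,0,29],
  [0,0.01,0,0,0,0,29],
  [0,0.01,0,0,0,0,29],
])

```text
time: 15.18
ee_pos: [0.4917, 0.0113, 0.053]
eef_rot: [-0.209, 0.978, -0.0, 0.001]
ft_force: [-4.0, -4.1, 16.0]
width: 0.0254
```

```bash
python3 look.py v6.png
```

```text
t 15.18 tcp stage mm [-89.5  31.8  53. ] F stage [-5.4 -2.1 16. ] w mm 25.4 turn [-0.0003  0.0006 -0.0013]
t 15.28 tcp stage mm [-89.5  31.9  53. ] F stage [-5.4 -1.4 16.2] w mm 25.2 turn [-0.0003  0.0006 -0.0013]
wrist knob [285.2 268.5] 0.67 travel mm [33.1] [-0.  -0.3]
wrist corner [-3.7 -4. ]
scene knob [244.  170.8] 0.53 travel mm [23.5] [1.2 1.6]
scene nose [270.6 164.2] 0.47 travel mm [37.4] [-0.6 -0.8]
scene corner [ 3.1 -2.5]
```

>>> play_rows([
  [0,0.005,0,0,0,0,29],
  [0,0.01,0,0,0,0,29],
  [0,0.01,0,0,0,0,29],
])

```text
time: 15.95
ee_pos: [0.4908, 0.0131, 0.053]
eef_rot: [-0.209, 0.978, -0.0, 0.001]
ft_force: [-3.6, -3.8, 17.0]
width: 0.0248
```

>>> play_rows([
  [0,0.005,0,0,0,0,29],
  [0,0.005,0,0,0,0,29],
])

```text
time: 16.2
ee_pos: [0.4905, 0.014, 0.053]
eef_rot: [-0.208, 0.978, -0.0, 0.001]
ft_force: [-4.7, -3.6, 16.4]
width: 0.0254
```

>>> play_rows([
  [0,0.005,0,0,0,0,29],
  [0,0.005,0,0,0,0,29],
])

```text
time: 16.45
ee_pos: [0.4903, 0.0144, 0.053]
eef_rot: [-0.208, 0.978, -0.0, 0.001]
ft_force: [-2.8, -5.4, 15.5]
width: 0.0246
```

```bash
python3 look.py v7.png
```

```text
t 16.45 tcp stage mm [-89.6  35.2  53. ] F stage [-4.8 -3.8 15.5] w mm 24.6 turn [-0.0008  0.0007 -0.0016]
t 16.55 tcp stage mm [-89.6  35.2  53. ] F stage [-5.  -3.6 15.7] w mm 25.0 turn [-0.0008  0.0007 -0.0016]
wrist knob [281.9 271.2] 0.71 travel mm [34.9] [-0.  -2.9]
wrist corner [-2.1  0.5]
scene knob [245.8 169.9] 0.78 travel mm [27.9] [1.  1.4]
scene nose [270.9 162.8] 0.63 travel mm [39.9] [-0. -0.]
scene corner [-0.  -4.3]
```

View pics/v7.png

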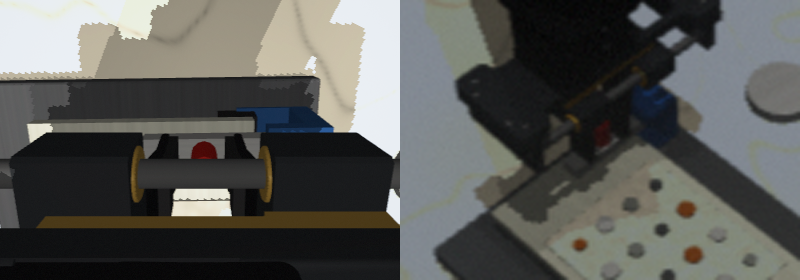

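The knob is still centred at (204,150) and the nose is under the blue lip. The side force is starting to climb, so one small push should confirm it is home.

>>> play_rows([
  [0,0.004,0,0,0,0,29],
  [0,0.004,0,0,0,0,29],
])

```text
time: 17.1
ee_pos: [0.4903, 0.0145, 0.0531]
eef_rot: [-0.208, 0.978, -0.001, 0.001]
ft_force: [-2.0, -7.8, 14.6]
width: 0.0251
```

It stopped at the wall. I relax the side push, then lift slowly so the bolt meets the lip softly.

>>> play_rows([
  [0,-0.005,0,0,0,0,29],
  [0,-0.005,-0.002,0,0,0,29],
  [0,-0.005,-0.004,0,0,0,29],
  [0,-0.005,-0.006,0,0,0,29],
  [0,-0.005,-0.008,0,0,0,29],
])

```text
time: 17.73
ee_pos: [0.4903, 0.0145, 0.0541]
eef_rot: [-0.208, 0.978, -0.001, 0.001]
ft_force: [-0.2, -3.6, 7.2]
width: 0.0255
```

>>> play_rows([
  [0,0,-0.002,0,0,0,29],
  [0,0,-0.004,0,0,0,29],
  [0,0,-0.007,0,0,0,29],
  [0,0,-0.01,0,0,0,29],
  [0,0,-0.014,0,0,0,29],
])

```text
time: 18.35
ee_pos: [0.4891, 0.0158, 0.0561]
eef_rot: [-0.209, 0.978, 0.0, -0.0]
ft_force: [-0.5, -0.4, -1.1]
width: 0.0254
```

```bash
python3 look.py v8.png
```

```text
t 18.35 tcp stage mm [-90.1  36.9  56.1] F stage [-0.6 -0.2 -1.1] w mm 25.4 turn [ 0.0003 -0.0004 -0.0006]
t 18.45 tcp stage mm [-90.   36.8  56.1] F stage [-0.2  0.2 -0.3] w mm 24.9 turn [ 0.0002 -0.0003 -0.0006]
wrist knob [277.3 272.2] 0.74 travel mm [34.3] [-0.  -5.8]
wrist corner [-1.3  0.7]
scene knob [248.9 168.3] 0.56 travel mm [35.5] [0.7 1. ]
scene nose [270.5 162.9] 0.78 travel mm [39.] [0.1 0.1]
scene corner [ 2.5 -1. ]
```

>>> play_rows([
  [0,-0.006,-0.01,0,0,0,29],
  [0,-0.006,-0.06,0,0,0,29],
  [0,-0.006,-0.16,0,0,0,29],
  [0,-0.006,-0.35,0,0,0,29],
  [0,-0.006,-0.5,0,0,0,29],
])

```text
time: 19.38
ee_pos: [0.4903, 0.0142, 0.1584]
eef_rot: [-0.209, 0.978, 0.0, 0.001]
ft_force: [0.5, 0.1, 0.2]
width: 0.0251
```

>>> play_rows([
  [-0.3,0,-0.2,0,0,0,29],
  [-0.5,0,-0.2,0,0,0,29],
  [-0.5,0,-0.2,0,0,0,29],
  [-0.5,0,-0.2,0,0,0,29],
])

```text
time: 19.88
ee_pos: [0.5809, 0.0546, 0.1964]
eef_rot: [-0.209, 0.978, -0.0, -0.0]
ft_force: [0.2, -0.6, 0.4]
width: 0.0256
```

```bash
python3 - <<'E'
from h import *
q=np.load('q2.npy'); report(q)
P={n:eyes.camera(n) for n in ('wrist','scene','top')}
for n,p in P.items():
    for l in ('knob','nose'):
        for d in eyes.landmark_of(p,l)[:1]:
            xy=np.array(d['xy']); s=least_squares(lambda t: proj(p,pts([*q[:3],t[0],t[1]])[l])-xy,[0,.03],x_scale=[.1,.03])
            print(n,l,np.round(xy,1),round(d['p'],2),'angle,travel',np.round(s.x,3))
for l in ['reactor','jar','liner','disc']:
    print(l,[(n,np.round(d['xy'])) for n,p in P.items() if n!='wrist' for d in eyes.landmark_of(p,l)[:1]])
im=np.hstack([P['wrist']['image'][60:340,80:480],cv2.resize(P['scene']['image'][110:250,150:350],(400,280))])
cv2.imwrite('pics/v9.png',im[:,:,::-1])
E
```

```text
t 19.88 tcp stage mm [  9.6  34.7 196.4] F stage [-0.1 -0.6  0.4] w mm 25.6 turn [-0.0002 -0.0005 -0.0013]
wrist knob [279.8  85. ] 0.83 angle,travel [-0.062  0.033]
scene knob [249.1 167. ] 0.73 angle,travel [0.05  0.033]
scene nose [271.5 166.7] 0.84 angle,travel [-0.075  0.041]
reactor [('scene', array([349., 187.])), ('top', array([202., 232.]))]
jar [('scene', array([176., 270.])), ('top', array([368., 210.]))]
liner [('scene', array([209., 314.])), ('top', array([351., 164.]))]
disc [('scene', array([317., 158.])), ('top', array([211., 273.]))]
```

View pics/v9.png

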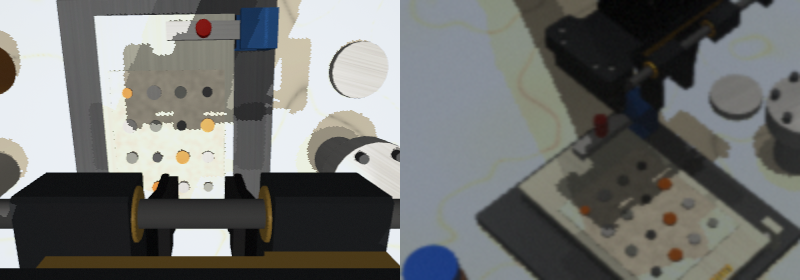

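The last view shows the plate flat, the bolt's end under the blue lip, and the knob about 34 mm from the lip edge, so travel is about 35 mm. The bystanders haven't moved. I'm handing it in.

```bash
python3 -c "
from bench import job; print(job.close_job())"
```

```text
the job is handed in; nothing more can be done
None
```

The plate is locked flat with the bolt home under the keeper's lip, and I handed the job in at about 20 s. The hand-in gave no verdict.

**What I did:** I set the fingertips astride the knob and pressed the plate down along its arc. It seated at a fingertip height of about 53 mm, where the press force peaked at 21.7 N. Most of that peak was the spring (about 10 N), so I put the load on the block at about 12 N. I backed off to about 15 N and slid the bolt until it stopped at the keeper wall, with a peak side force of about 7 N. Then I relaxed the side push, lifted off slowly and moved clear.

**Last checks:**
- **Tool force:** it read about zero after lift-off, with the fingers clear.
- **Plate and bolt:** the final picture shows the plate flat and the nose under the blue lip. The knob is about 34 mm from the lip edge, so travel is about 35 mm.
- **Bystanders:** reactor, liner and disc are within about 3 pixels of where they started in both fixed cameras. The jar moved 3 pixels in the top view; its first scene-camera detection was wrong, so that view gives no comparison.

**Disagreements:** the per-point camera estimates were noisy. The final tilt came out between -0.075 and +0.05 rad, beyond the 0.04 rad limit at both ends, and travel between 33 and 41 mm. A mid-slide scene reading of 24–28 mm also disagreed with the arm's position of 32–35 mm. For level and home I relied on the measured fingertip height, the wall stop and the final picture.

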